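Run a fingertip along the paint pots to shut their lids

ROBOT

A 6-joint arm with a two-finger parallel gripper is mounted at the origin on the work surface. World frame = base frame: x ahead of the robot, y to its left, z up, the work surface at z = 0. Lengths are in m, angles in degrees, forces in N, time in s.
With the tool pointing down it reaches from about 0.4 to 0.825 m from the base axis. Payload 7 kg.
Tool frame: the origin (TCP) lies between the finger pads; the fingertips stand 14 mm ahead of it and the grasp point (between the pads) lies 5 mm behind it (r.tips_ahead is the distance from the TCP to the fingertips, in m); z points along the fingers, y is the direction in which the jaws open and shut (so a half turn about z gives the same grasp; the last joint's range is limited). The gripper opens to 88 mm and grips with 3 to 60 N. Pads are 19 mm wide; open, the fingers measure 130 mm over their backs; the gripper's body (78 mm by 193 mm) begins 47 mm behind the grasp point.
Start: joints at [89.215, 20.546, 0.682, 0, -70.136, -16.507], TCP at [0.201, 0.644, 0.241] pointing down, gripper open.
Joint ranges: [-176.03, 176.03], [-82.01, 121.73], [-58.28, 71.71], [-173.87, 95.51], [-174.79, -0.11], [-173.66, 173.66]. Speed limits (degrees/s): [136.94, 136.94, 172.46, 180, 180, 180].

INTERFACE

Orientations are given as [roll, pitch, yaw] about the fixed x, y, z axes, in that order (R = Rz(yaw) Ry(pitch) Rx(roll)).
In Python, from plant import r gives the robot as it stands.
- The arm moves only by the tool apply_moves, never from a script. Its arguments are lists of equal length, an entry for each row: "slide": the shift along the tool's x, y, z as a fraction of full scale, a list of three; "turn": the turn, a rotation vector about the tool's x, y, z as a fraction of full scale, a list of three; "jaw": the closure, from 0 (fully open) to 1 (shut). In form: {"slide": [[dx, dy, dz], ...], "turn": [[wx, wy, wz], ...], "jaw": [jaw, ...]}. A call has 1 to 8 rows; each row shifts and turns the commanded pose from where the row before left it, along the tool's axes as they then stand; what a row does not reach is not made up. Full scale, the value 1, is 0.1 m for a shift and 1.5 rad for a turn. A row lasts 1/10 s, in which the tool goes at most 50 mm and 8.59 degrees, less where a joint would pass 70% of its speed; a pose out of reach is approached as far as the arm can. A call with a number of a shift or a turn outside -1 to 1 is refused whole. A call with a gripper value outside its range is refused whole. The fingers move at their own pace and stop on an object; "newtons" is the grip in N (left out, the last holds). Time passes only in rows, so rows that do not move let the fingers close. It gives the time, the measured TCP pose, the force and the opening at its end, in the units of the state.
- r.get_state(): the state, without advancing time (a new reading comes with each control period).
- r.capture(name): name is "side" or "top" or "wrist"; returns a dict with "pixels" (420x560x3 uint8, blue, green, red), "depth" (420x560 float32, m along the optical axis (not along the pixel's ray), 0 where there is no reading), "fx", "fy", "cx", "cy" (pixels), "rvec" (rotation vector, rad) and "tvec" (3), from world to camera coordinates, as OpenCV has them. Camera axes: x right, y down, z forward; pixel columns grow to the right and rows downward; lengths in m; the calibration is good to about 2 mm. A picture is of the moment at which its call begins.
- r.close_job(): hands the job in, once; it reports no verdict.
The state is a dict: "time_s": time; "joints": joint angles; "qd": joint speeds; "joint_torque": joint torques, N m; "tcp_pos": TCP position; "eef_rot": TCP orientation; "contact_force": force on the tool from outside, world axes, zero at the start; "moment": the same for the moment, N m; "gripper_width": finger opening in m.
Only numpy, scipy, OpenCV 4.12 (cv2) and the standard library are available. Lean on these libraries where they do the work, as an engineer would, in place of code of your own. Each camera call takes 0.05 s, during which the arm holds its last target.

TASK

Run your closed fingertips lightly along the row of five paint pots, from the red end to the white end, folding the lids shut one after another until each lies flat on its pot. Do not pick up, press hard on or push the paint box out of its place, leave the bottle, cup and tape roll alone, and finish with your hand clear of everything.

Things in the scene. Friction and masses are not known exactly. Their poses are not given: they have to be found in the camera images.
- paintbox: Paint box, 0.8 kg, loose on the table: wooden base 90 (x) by 250 (y) by 12 mm with a straight row of five grey square pots (38 mm square, rims 32 mm above the table) along its y axis: red at y = +80 mm, yellow +40, green 0, blue -40, white -80. Each has a flip lid of its colour hinged on the pot's +y side, so all lids fold shut towards -y, from red to white. Origin: centre of the underside.
- lid_red (a joint): Flip lid of the red pot: red flap 38 mm wide, 36 mm long, 3 mm thick. Radians: 0 = shut flat on the pot, 1.57 = upright, at most 1.9 (leaning back to +y). Hinge line parallel to the paint box's x axis, 18 mm to +y of the pot's centre, 33.5 mm above the table. Slight hinge friction (0.006 N m, no spring): the lid stays where it is left.
- lid_yellow (a joint): Flip lid of the yellow pot: yellow flap 38 mm wide, 36 mm long, 3 mm thick. Radians: 0 = shut flat on the pot, 1.57 = upright, at most 1.9 (leaning back to +y). Hinge line parallel to the paint box's x axis, 18 mm to +y of the pot's centre, 33.5 mm above the table. Slight hinge friction (0.006 N m, no spring): the lid stays where it is left.
- lid_green (a joint): Flip lid of the green pot: green flap 38 mm wide, 36 mm long, 3 mm thick. Radians: 0 = shut flat on the pot, 1.57 = upright, at most 1.9 (leaning back to +y). Hinge line parallel to the paint box's x axis, 18 mm to +y of the pot's centre, 33.5 mm above the table. Slight hinge friction (0.006 N m, no spring): the lid stays where it is left.
- lid_blue (a joint): Flip lid of the blue pot: blue flap 38 mm wide, 36 mm long, 3 mm thick. Radians: 0 = shut flat on the pot, 1.57 = upright, at most 1.9 (leaning back to +y). Hinge line parallel to the paint box's x axis, 18 mm to +y of the pot's centre, 33.5 mm above the table. Slight hinge friction (0.006 N m, no spring): the lid stays where it is left.
- lid_white (a joint): Flip lid of the white pot: white flap 38 mm wide, 36 mm long, 3 mm thick. Radians: 0 = shut flat on the pot, 1.57 = upright, at most 1.9 (leaning back to +y). Hinge line parallel to the paint box's x axis, 18 mm to +y of the pot's centre, 33.5 mm above the table. Slight hinge friction (0.006 N m, no spring): the lid stays where it is left.
- top_red (a point): Point on the paint box at the centre of the red pot, at the level of the upper face of its lid when shut, 35 mm above the table. It does not move with the lid.
- top_yellow (a point): Point on the paint box at the centre of the yellow pot, at the level of the upper face of its lid when shut, 35 mm above the table. It does not move with the lid.
- top_green (a point): Point on the paint box at the centre of the green pot, at the level of the upper face of its lid when shut, 35 mm above the table. It does not move with the lid.
- top_blue (a point): Point on the paint box at the centre of the blue pot, at the level of the upper face of its lid when shut, 35 mm above the table. It does not move with the lid.
- top_white (a point): Point on the paint box at the centre of the white pot, at the level of the upper face of its lid when shut, 35 mm above the table. It does not move with the lid.
- paint_bottle: Bystander: loose upright blue paint bottle with a black cap, 60 mm diameter, 170 mm tall, 0.35 kg. Origin: centre of its underside.
- water_cup: Bystander: loose empty clear glass cup, 72 mm diameter at the rim, 70 mm tall. Origin: centre of its underside.
- tape_roll: Bystander: loose roll of masking tape lying flat, 80 mm diameter, 24 mm tall. Origin: centre of its underside.

How it is judged:
By the outcome, as a careful person would: the job done as asked, in the order asked, and still so for the second after the job is handed in, with the robot touching nothing.
It also fails if it takes over 38 s, if anything falls off the work surface, if the arm or the gripper's body presses on something with over 40 N, if the wrist force passes 120 N, or if a joint passes its speed limit or range.

## Working session

There is one attempt and no reset: what is moved stays moved. The work goes in short steps, Python scripts to look and compute and a tool call to move; the robot and the scene stay as the last step left them, time stands still between calls to the robot, and variables do not carry over. Pictures are saved under pics/ and viewed, and the job is handed in when it is done.

Besides the shell and the picture viewer there is one more tool, called after ">>>" as a command line: name --argument value ..., lists and objects as JSON in quotes. apply_moves: Moves the arm, as the interface text tells. Shift numbers are shares of 0.1 m and turn numbers shares of 1.5 rad, none past 1 either way. Its arguments: {"type":"object","properties":{"slide":{"type":"array"},"turn":{"type":"array"},"jaw":{"type":"array"},"newtons":{"type":"number"}},"required":["slide","turn","jaw"]}

```bash
ls; mkdir -p pics; python3 - <<'E'
from plant import r
import cv2
s=r.get_state(); print(s)
for n in ("top","side"):
    c=r.capture(n); cv2.imwrite(f"pics/{n}0.png",c["pixels"]); 
    import numpy as np
    np.savez(f"{n}0.npz",**c); print(n,c["fx"],c["cx"],c["rvec"],c["tvec"])
E
```

```text
pics
{'time_s': 0.0, 'joints': array([ 8.92135605e+01,  2.05899417e+01,  6.34095132e-01, -1.80119873e-02,
       -7.01349444e+01, -1.65066548e+01]), 'qd': array([-0.01051987,  0.06887731, -0.1300387 ,  0.01040718, -0.04059693,
       -0.05734127]), 'joint_torque': array([ 8.45148634e-05, -5.82722747e+01,  2.93042600e+01,  6.99670047e+00,
        6.81356833e-03, -1.50049505e-04]), 'tcp_pos': array([0.20055108, 0.6440432 , 0.23964859]), 'eef_rot': array([ 1.79908140e+02, -9.56366470e-03, -1.72992207e+01]), 'contact_force': array([-0.1479624 ,  0.1992421 ,  0.17127157]), 'moment': array([ 0.04480522, -0.02655124,  0.05165859]), 'gripper_width': 0.08762254776115722}
top 463.03844510787684 284.48861530970623 [ 2.16569693 -2.18586912  0.10260684] [0.01548464 0.63028666 0.82980417]
side 506.2613509192465 285.23552102539384 [ 2.00606052 -0.81832343  0.45273165] [-0.43594025  0.27650025  0.46131561]
```

View pics/top0.png

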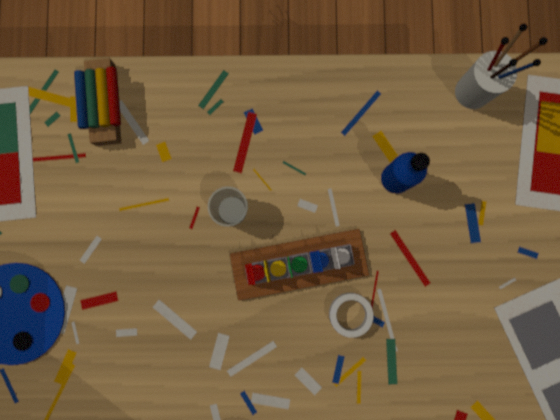

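View pics/side0.png

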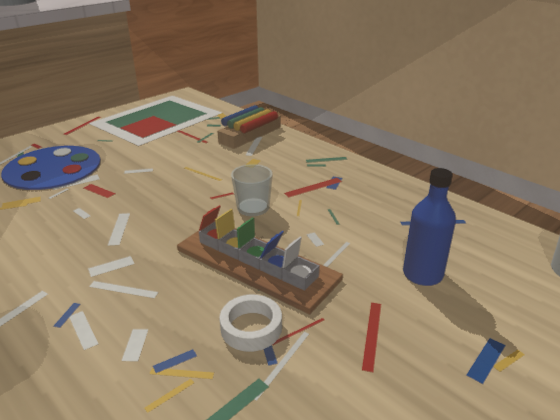

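The top view shows the box centred near px (300,263). Red is at (254,272), white at (341,257), the cup at (228,207), the tape at (351,316) and the bottle at (405,172). Next I'll measure these.

```bash
cat > h.py <<'E'
import numpy as np, cv2
def load(f): return dict(np.load(f))
def ray(c,u,v,z):
    R=cv2.Rodrigues(c["rvec"])[0]; o=-R.T@c["tvec"].ravel()
    d=R.T@np.array([(u-c["cx"])/c["fx"],(v-c["cy"])/c["fy"],1.])
    return o+d*(z-o[2])/d[2]
def cloud(c):
    R=cv2.Rodrigues(c["rvec"])[0]; d=c["depth"]; v,u=np.mgrid[:d.shape[0],:d.shape[1]]
    P=np.stack([(u-c["cx"])/c["fx"]*d,(v-c["cy"])/c["fy"]*d,d],-1)
    return (P-c["tvec"].ravel())@R
def proj(c,p):
    return cv2.projectPoints(np.array(p,float).reshape(-1,3),c["rvec"],c["tvec"],np.array([[c["fx"],0,c["cx"]],[0,c["fy"],c["cy"]],[0,0,1]]),None)[0].reshape(-1,2)
E
python3 - <<'E'
from h import *
c=load("top0.npz")
for n,u,v,z in [("red",254,272,.03),("white",341,257,.03),("cup",228,207,.07),("tape",351,316,.024),("bottlecap",420,161,.17)]:
    print(n,ray(c,u,v,z).round(3))
# base brown mask
hsv=cv2.cvtColor(c["pixels"],cv2.COLOR_BGR2HSV)
for p in [(240,262),(300,288),(362,262),(200,300)]: print(p,hsv[p[1],p[0]],c["pixels"][p[1],p[0]])
P=cloud(c); 
for p in [(240,262),(300,288),(362,262),(200,300)]: print(P[p[1],p[0]].round(4))
im=c["pixels"][215:345,190:400]
cv2.imwrite("pics/topz.png",cv2.convertScaleAbs(cv2.resize(im,None,fx=3.8,fy=3.8,interpolation=cv2.INTER_CUBIC),alpha=1.8))
c=load("side0.npz")["pixels"][160:360,150:370]
cv2.imwrite("pics/sidez.png",cv2.convertScaleAbs(cv2.resize(c,None,fx=3,fy=3,interpolation=cv2.INTER_CUBIC),alpha=1.3))
E
```

```text
red [0.524 0.066 0.03 ]
white [ 0.55  -0.093  0.03 ]
cup [0.64  0.109 0.07 ]
tape [ 0.443 -0.11   0.024]
bottlecap [ 0.699 -0.203  0.17 ]
(240, 262) [ 12 173 102] [ 33  60 102]
(300, 288) [ 13 154  86] [34 57 86]
(362, 262) [ 13 176  97] [30 60 97]
(200, 300) [ 19 115 129] [ 71 107 129]
[0.5427 0.0937 0.0129]
[ 0.4933 -0.0181  0.0107]
[ 0.5405 -0.1346  0.0131]
[ 4.720e-01  1.703e-01 -4.000e-04]
```

View pics/topz.png

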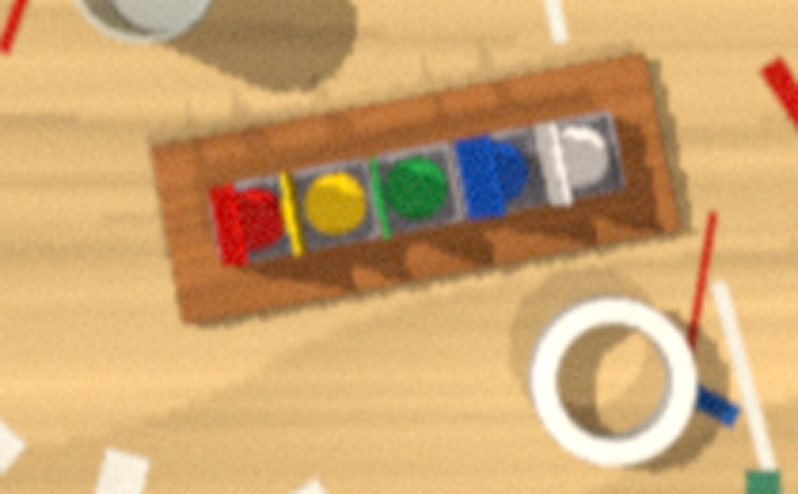

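View pics/sidez.png

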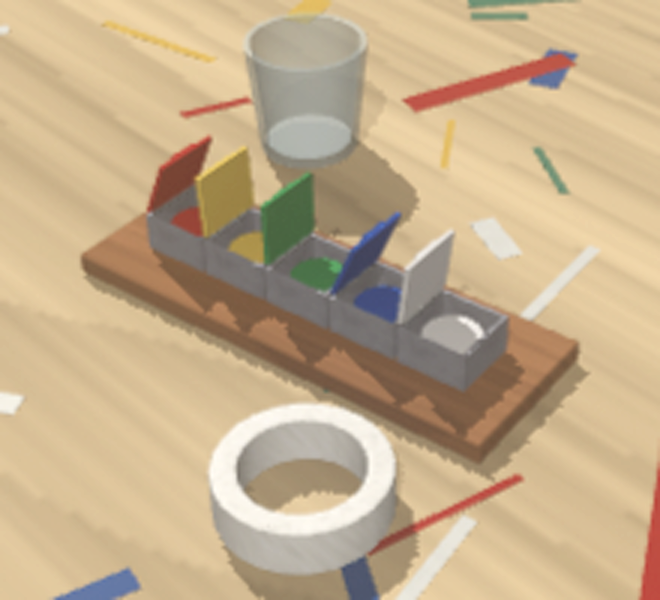

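The zoomed views show all five lids open, with blue the most folded at about 50° and red also leaning forward. The tape lies close to the white-end flank. Next I'll fit the box pose.

```bash
python3 - <<'E'
from h import *
c=load("top0.npz"); P=cloud(c); hsv=cv2.cvtColor(c["pixels"],cv2.COLOR_BGR2HSV)
m=((hsv[...,0]<17)&(hsv[...,1]>140)&(hsv[...,2]<130)).astype(np.uint8)
w=np.zeros_like(m); w[215:310,215:385]=1; m&=w
m=cv2.morphologyEx(m,cv2.MORPH_OPEN,np.ones((3,3),np.uint8))
cn=max(cv2.findContours(m,cv2.RETR_EXTERNAL,cv2.CHAIN_APPROX_NONE)[0],key=cv2.contourArea).reshape(-1,2)
Q=np.array([ray(c,u,v,.012)[:2] for u,v in cn]).astype(np.float32)
rc=cv2.minAreaRect(Q*1000); print("base rect mm",rc)
# pots: everything with depth height .02-.045 in box
sel=(w>0)&(P[...,2]>.022)&(P[...,2]<.045)
X=P[sel][:,:2]; X=X[(X[:,0]>.47)&(X[:,0]<.6)&(X[:,1]<.1)]
print("raised rect",cv2.minAreaRect((X*1000).astype(np.float32)),len(X))
ctr=np.array(rc[0])/1000
# colour clusters (lid + paint) -> depth points
H=hsv
for n,lo,hi in [("red",0,6),("yellow",18,30),("green",50,85),("blue",105,130)]:
    k=(w>0)&(H[...,0]>=lo)&(H[...,0]<=hi)&(H[...,1]>170)&(P[...,2]>.03)
    p=P[k]; i=p[:,2]>.045
    t=p[i]
    print(n,len(p),"high pts mean",t.mean(0).round(4) if len(t) else None,"max z",p[:,2].max().round(4) if len(p) else None)
print("tape/cup/bottle by depth")
for n,(a,b,d,e),z in [("tape",(325,380,290,340),(.018,.03)),("cup",(200,250,180,232),(.06,.075)),("bottle",(370,440,140,200),(.1,.18))]:
    q=P[d:e,a:b].reshape(-1,3); q=q[(q[:,2]>z[0])&(q[:,2]<z[1])]; print(n,q.mean(0).round(3),q.min(0).round(3),q.max(0).round(3))
E
```

```text
base rect mm ((537.7950439453125, -16.661788940429688), (90.16580963134766, 249.94113159179688), 10.308552742004395)
raised rect ((505.02801513671875, -26.68860626220703), (105.52900695800781, 208.31512451171875), 10.040459632873535) 1430
red 144 high pts mean [0.5231 0.0685 0.095 ] max z 0.8839
yellow 79 high pts mean [0.5265 0.0424 0.0638] max z 0.0715
green 6 high pts mean [0.5366 0.0021 0.0695] max z 0.0713
blue 167 high pts mean [ 0.5435 -0.0469  0.0581] max z 0.0695
tape/cup/bottle by depth
tape [ 0.443 -0.111  0.023] [ 0.405 -0.149  0.018] [ 0.483 -0.072  0.028]
cup [0.644 0.113 0.068] [0.606 0.076 0.06 ] [0.676 0.145 0.073]
bottle [ 0.695 -0.198  0.132] [ 0.67  -0.234  0.1  ] [ 0.729 -0.175  0.173]
```

>>> apply_moves --slide '[[0.353, 0.32, 0], [0.378, 0.289, 0], [0.401, 0.256, 0], [0.421, 0.222, 0], [0.438, 0.186, 0], [0.452, 0.149, 0], [0.463, 0.11, 0], [0.471, 0.071, 0]]' --turn '[[0, 0, 0.056], [0, 0, 0.056], [0, 0, 0.056], [0, 0, 0.056], [0, 0, 0.056], [0, 0, 0.056], [0, 0, 0.056], [0, 0, 0.056]]' --jaw '[1, 1, 1, 1, 1, 1, 1, 1]' --newtons 10

```text
time_s: 0.9
tcp_pos: [0.3942, 0.3144, 0.2405]
eef_rot: [180.0, 0.0, -56.0]
contact_force: [1.1, 0.1, 0.6]
gripper_width: 0.0292
```

>>> apply_moves --slide '[[0.475, 0.032, 0], [0.476, -0.008, 0], [0.474, -0.048, 0], [0.468, -0.088, 0.2], [0.459, -0.126, 0.2], [0, 0, 0], [0, 0, 0]]' --turn '[[0, 0, 0.056], [0, 0, 0.056], [0, 0, 0.056], [0, 0, 0.056], [0, 0, 0.052], [0, 0, 0], [0, 0, 0]]' --jaw '[1, 1, 1, 1, 1, 1, 1]'

```text
time_s: 1.6
tcp_pos: [0.5125, 0.112, 0.201]
eef_rot: [179.9, -0.0, -79.7]
contact_force: [-0.1, 0.7, 0.3]
gripper_width: 0.0006
```

```bash
cat > go.py <<'E'
import numpy as np
from plant import r
def box(yb,z,xb=0,c=(0.5378,-0.0167),yaw=10.3):
    a=np.radians(yaw); return np.array([c[0]+xb*np.cos(a)-yb*np.sin(a),c[1]+xb*np.sin(a)+yb*np.cos(a),z])
def status():
    from scipy.spatial.transform import Rotation as R
    s=r.get_state(); Rm=R.from_euler("xyz",s["eef_rot"],degrees=True)
    a=np.radians(10.3); d=s["tcp_pos"]-box(0,0)
    print("t",s["time_s"],"tcp",s["tcp_pos"].round(4),"rot",s["eef_rot"].round(2),"boxframe xb,yb mm",((d[0]*np.cos(a)+d[1]*np.sin(a))*1e3).round(1),((-d[0]*np.sin(a)+d[1]*np.cos(a))*1e3).round(1),"tips z mm",(1e3*(s["tcp_pos"][2]-r.tips_ahead)).round(1),"F",s["contact_force"].round(2),"w",s["gripper_width"])
    return s,Rm
def to(p):
    s,Rm=status(); print("tool shift /0.1:",(Rm.inv().apply(p-s["tcp_pos"])/0.1).round(3))
E
python3 - <<'E'
from go import *
to(box(.130,.140))
import cv2
c=r.capture("wrist"); cv2.imwrite("pics/w1.png",c["pixels"]); 
c=r.capture("top"); cv2.imwrite("pics/t1.png",c["pixels"]); 
E
```

```text
t 1.6 tcp [0.5125 0.112  0.201 ] rot [ 1.7989e+02 -4.0000e-02 -7.9660e+01] boxframe xb,yb mm -1.9 131.1 tips z mm 187.0 F [-0.09  0.7   0.27] w 0.0006198640714547418
tool shift /0.1: [ 0.011 -0.02   0.61 ]
```

View pics/w1.png

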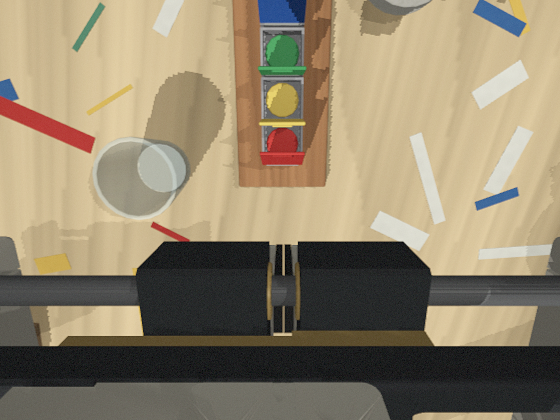

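View pics/t1.png

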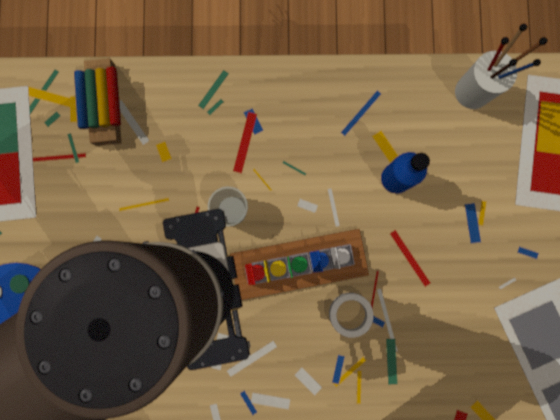

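The wrist view shows the closed tips at column 283, in line with the pot row at about column 282. The red lid is nearest, at row 157. Now I'll descend behind the red pot.

>>> apply_moves --slide '[[0.06, -0.02, 0.3], [0, 0, 0.4], [0, 0, 0.4], [0, 0, 0.31], [0, 0, 0], [0, 0, 0]]' --turn '[[0, 0, 0], [0, 0, 0], [0, 0, 0], [0, 0, 0], [0, 0, 0], [0, 0, 0]]' --jaw '[1, 1, 1, 1, 1, 1]'

```text
time_s: 2.3
tcp_pos: [0.5159, 0.1091, 0.0617]
eef_rot: [-180.0, -0.0, -79.4]
contact_force: [0.6, -0.9, 1.0]
gripper_width: 0.0005
```

```bash
python3 - <<'E'
from go import *
to(box(.1115,.060))
E
```

```text
t 2.3 tcp [0.5159 0.1091 0.0617] rot [-1.7999e+02 -2.0000e-02 -7.9370e+01] boxframe xb,yb mm 0.9 127.7 tips z mm 47.7 F [ 0.63 -0.89  1.  ] w 0.00045197386055122115
tool shift /0.1: [0.162 0.01  0.017]
```

```bash
cat > cmd.py <<'E'
import numpy as np
from scipy.spatial.transform import Rotation as R
def integ(p,rot,rows,full=False):
    for s,t in rows:
        p=p+rot.apply(np.array(s)*.1); rot=rot*R.from_rotvec(np.array(t)*1.5)
    return p,rot
E
python3 - <<'E'
from cmd import *
E
mv cmd.py integ.py; python3 - <<'E'
from integ import *
from go import box
s=[[0.353, 0.32, 0], [0.378, 0.289, 0], [0.401, 0.256, 0], [0.421, 0.222, 0], [0.438, 0.186, 0], [0.452, 0.149, 0], [0.463, 0.11, 0], [0.471, 0.071, 0],[0.475, 0.032, 0], [0.476, -0.008, 0], [0.474, -0.048, 0], [0.468, -0.088, 0.2], [0.459, -0.126, 0.2],[0.06, -0.02, 0.3], [0, 0, 0.4], [0, 0, 0.4], [0, 0, 0.31]]
t=[[0,0,.056]]*12+[[0,0,.052]]+[[0,0,0]]*4
p,rot=integ(np.array([.201,.644,.241]),R.from_euler("xyz",[180,0,-17.29],degrees=True),list(zip(s,t)))
print(p,rot.as_euler("xyz",degrees=True), "shift",rot.inv().apply(box(.1115,.06)-p)/.1)
E
```

```text
[0.51749881 0.10483867 0.06      ] [ 1.80000000e+02 -1.27222187e-14 -7.95132166e+01] shift [ 1.17041858e-01  1.79550821e-02 -5.56823632e-17]
```

>>> apply_moves --slide '[[0.05, 0, 0], [0, 0, 0], [0, 0, 0]]' --turn '[[0, 0, 0], [0, 0, 0], [0, 0, 0]]' --jaw '[1, 1, 1]'

```text
time_s: 2.6
tcp_pos: [0.5172, 0.1033, 0.0623]
eef_rot: [-179.9, 0.1, -79.5]
contact_force: [-0.1, 0.5, -0.1]
gripper_width: 0.0003
```

```bash
python3 - <<'E'
from go import *
import cv2
to(box(.1115,.060))
c=r.capture("side"); cv2.imwrite("pics/s2.png",cv2.convertScaleAbs(cv2.resize(c["pixels"][130:350,110:390],None,fx=2.7,fy=2.7,interpolation=cv2.INTER_CUBIC),alpha=1.2))
to(box(.1115,.060))
E
```

```text
t 2.6 tcp [0.5172 0.1033 0.0623] rot [-1.7986e+02  5.0000e-02 -7.9520e+01] boxframe xb,yb mm 1.2 121.7 tips z mm 48.3 F [-0.12  0.51 -0.1 ] w 0.0003304398788829681
tool shift /0.1: [0.102 0.013 0.023]
t 2.65 tcp [0.5171 0.1032 0.062 ] rot [-1.7988e+02  4.0000e-02 -7.9520e+01] boxframe xb,yb mm 1.1 121.7 tips z mm 48.0 F [-0.05 -0.45  0.18] w 0.000480168450707131
tool shift /0.1: [0.102 0.011 0.02 ]
```

View pics/s2.png

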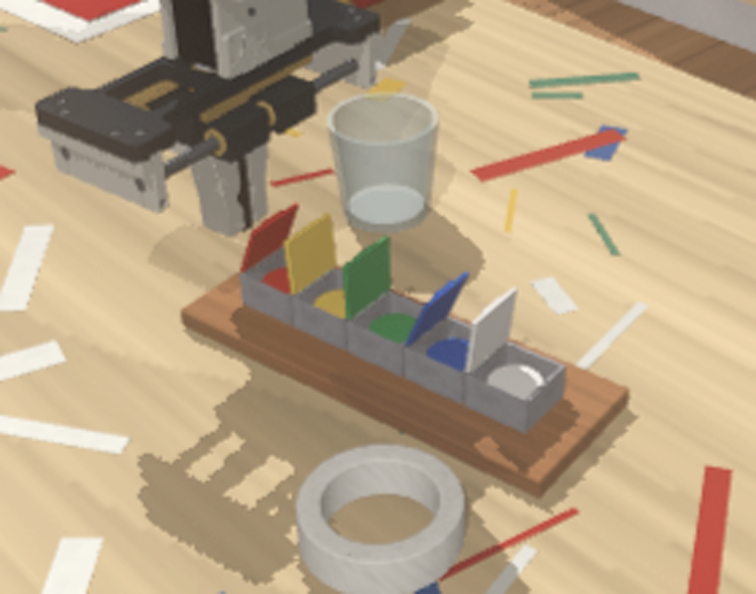

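The side view shows the closed tips behind the red pot. The lids are untouched, and the body is clear above the cup. Now I'll fold red.

>>> apply_moves --slide '[[0.1, 0.01, 0.02], [0.05, 0, 0], [0.05, 0, 0.02], [0.05, 0, 0.02], [0.05, 0, 0.02], [0.05, 0, 0.02], [0.05, 0, 0.015], [0, 0, 0]]' --turn '[[0, 0, 0], [0, 0, 0], [0, 0, 0], [0, 0, 0], [0, 0, 0], [0, 0, 0], [0, 0, 0], [0, 0, 0]]' --jaw '[1, 1, 1, 1, 1, 1, 1, 1]'

```text
time_s: 3.45
tcp_pos: [0.5229, 0.063, 0.0493]
eef_rot: [180.0, 0.0, -79.5]
contact_force: [-0.4, -0.2, 0.3]
gripper_width: 0.0005
```

```bash
python3 - <<'E'
from go import *
import cv2
to(box(.0815,.0505))
c=r.capture("side"); cv2.imwrite("pics/s3.png",cv2.convertScaleAbs(cv2.resize(c["pixels"][130:350,110:390],None,fx=2.7,fy=2.7,interpolation=cv2.INTER_CUBIC),alpha=1.2))
to(box(.0815,.0505))
E
```

```text
t 3.45 tcp [0.5229 0.063  0.0493] rot [180.     0.   -79.53] boxframe xb,yb mm -0.4 81.1 tips z mm 35.3 F [-0.43 -0.19  0.25] w 0.0005022763975992855
tool shift /0.1: [-0.004 -0.004 -0.012]
t 3.5 tcp [0.5229 0.0631 0.0493] rot [-1.800e+02 -1.000e-02 -7.953e+01] boxframe xb,yb mm -0.4 81.1 tips z mm 35.3 F [ 0.16 -1.04  0.97] w 0.0007099448960205769
tool shift /0.1: [-0.004 -0.004 -0.012]
```

View pics/s3.png

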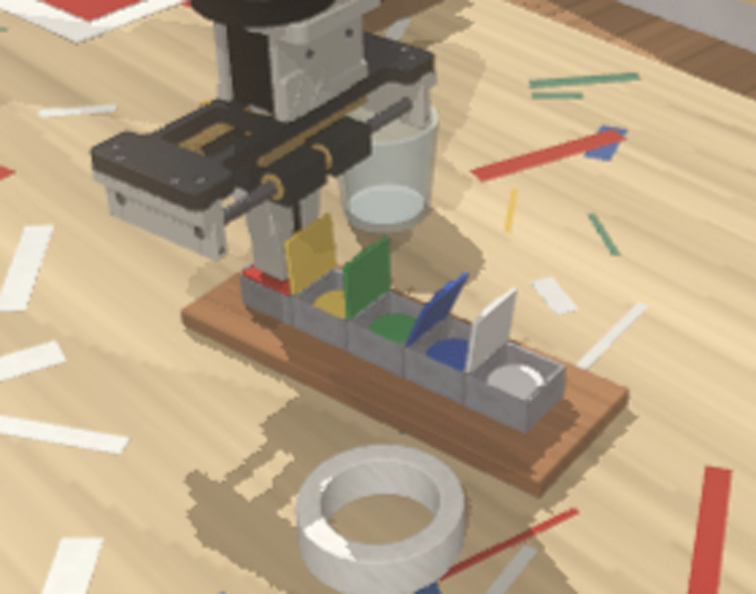

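The side view shows the red lid flat under the tips, with about 0 N measured. The yellow lid is still upright. Next is yellow.

>>> apply_moves --slide '[[0.05, 0, -0.005], [0.05, 0, -0.095], [0.05, 0, 0], [0.05, 0, 0.02], [0.05, 0, 0.02], [0.05, 0, 0.02], [0.05, 0, 0.02], [0.05, 0, 0.02]]' --turn '[[0, 0, 0], [0, 0, 0], [0, 0, 0], [0, 0, 0], [0, 0, 0], [0, 0, 0], [0, 0, 0], [0, 0, 0]]' --jaw '[1, 1, 1, 1, 1, 1, 1, 1]'

```text
time_s: 4.3
tcp_pos: [0.5301, 0.0238, 0.049]
eef_rot: [180.0, 0.0, -79.5]
contact_force: [-5.6, 11.3, 15.9]
gripper_width: 0.0005
```

>>> apply_moves --slide '[[0, 0, 0], [0, 0, 0]]' --turn '[[0, 0, 0], [0, 0, 0]]' --jaw '[1, 1]'

```text
time_s: 4.5
tcp_pos: [0.5301, 0.0238, 0.0493]
eef_rot: [180.0, -0.0, -79.5]
contact_force: [0.1, -0.9, 2.1]
gripper_width: 0.0004
```

```bash
cat > look.py <<'E'
import sys
from go import *
import cv2
n,yb,z=sys.argv[1],float(sys.argv[2]),float(sys.argv[3])
to(box(yb,z))
c=r.capture("side"); cv2.imwrite(f"pics/{n}.png",cv2.convertScaleAbs(cv2.resize(c["pixels"][130:350,110:390],None,fx=2.7,fy=2.7,interpolation=cv2.INTER_CUBIC),alpha=1.2))
E
python3 look.py s4 .0415 .0505
```

```text
t 4.5 tcp [0.5301 0.0238 0.0493] rot [ 1.7999e+02 -1.0000e-02 -7.9520e+01] boxframe xb,yb mm -0.3 41.2 tips z mm 35.3 F [ 0.13 -0.89  2.06] w 0.00038153577667848293
tool shift /0.1: [-0.003 -0.003 -0.012]
```

View pics/s4.png

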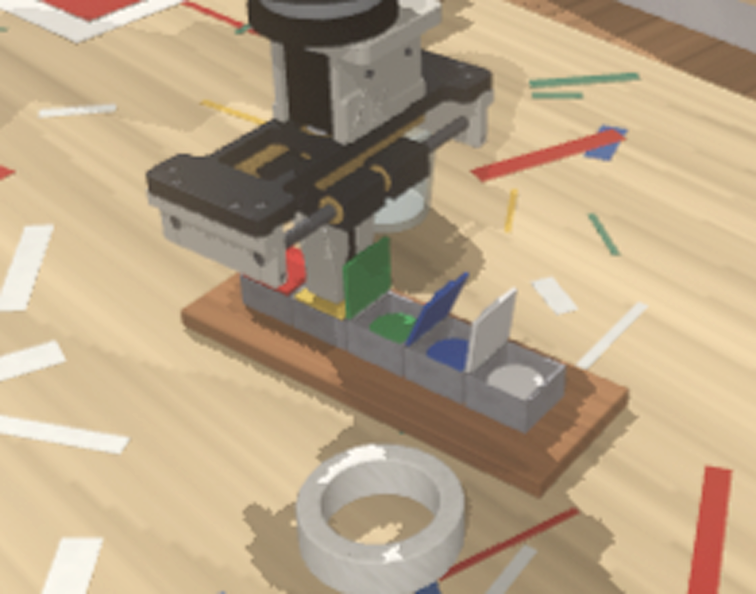

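Red seems to have lifted again behind the finger, near px (290,270). I'll back up and look more closely.

```bash
python3 - <<'E'
from go import *
import cv2
status()
c=r.capture("side"); cv2.imwrite(f"pics/s5.png",cv2.convertScaleAbs(cv2.resize(c["pixels"][200:280,180:290],None,fx=7,fy=7,interpolation=cv2.INTER_CUBIC),alpha=1.3))
c=r.capture("wrist"); cv2.imwrite("pics/w5.png",c["pixels"])
E
```

```text
t 4.55 tcp [0.5301 0.0238 0.0493] rot [ 1.7999e+02 -2.0000e-02 -7.9510e+01] boxframe xb,yb mm -0.3 41.2 tips z mm 35.3 F [ 0.11 -1.89  1.71] w 0.00044942246931892367
```

View pics/s5.png

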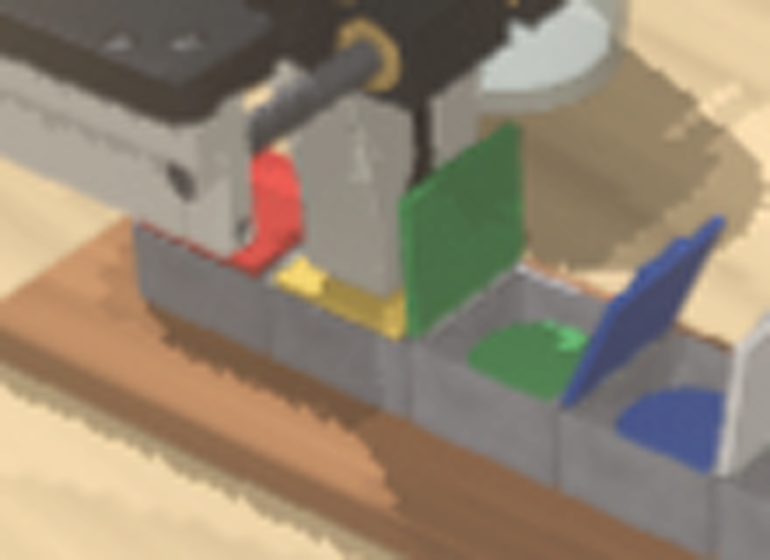

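View pics/w5.png

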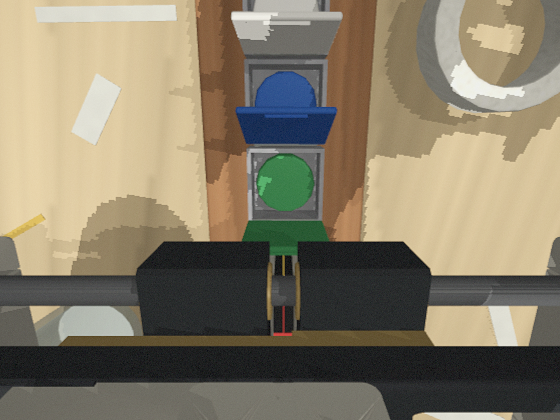

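In the zoom, red's edge lies along the rim from (140,225) to (255,270), so the red patch is just the lit flat top. Red and yellow are both shut and the box corners haven't moved. I read a short 16 N transient at the end of that call, so I'll go slower and about 1 mm higher.

>>> apply_moves --slide '[[0.03, 0, -0.02], [0.04, 0, -0.06], [0.03, 0, -0.03], [0.03, 0, 0.0], [0.03, 0, 0.01], [0.03, 0, 0.01], [0.03, 0, 0.01], [0.03, 0, 0.01]]' --turn '[[0, 0, 0], [0, 0, 0], [0, 0, 0], [0, 0, 0], [0, 0, 0], [0, 0, 0], [0, 0, 0], [0, 0, 0]]' --jaw '[1, 1, 1, 1, 1, 1, 1, 1]'

```text
time_s: 5.45
tcp_pos: [0.5345, -0.0008, 0.056]
eef_rot: [180.0, -0.0, -79.5]
contact_force: [0.9, -0.1, 0.5]
gripper_width: 0.0004
```

>>> apply_moves --slide '[[0.03, 0, 0.01], [0.03, 0, 0.01], [0.03, 0, 0.015], [0.03, 0, 0.015]]' --turn '[[0, 0, 0], [0, 0, 0], [0, 0, 0], [0, 0, 0]]' --jaw '[1, 1, 1, 1]'

```text
time_s: 5.85
tcp_pos: [0.5368, -0.0125, 0.0512]
eef_rot: [180.0, -0.0, -79.5]
contact_force: [-0.3, -0.1, 0.2]
gripper_width: 0.0003
```

>>> apply_moves --slide '[[0.02, 0, 0.005], [0, 0, 0], [0, 0, 0]]' --turn '[[0, 0, 0], [0, 0, 0], [0, 0, 0]]' --jaw '[1, 1, 1]'

```text
time_s: 6.15
tcp_pos: [0.5372, -0.0143, 0.0508]
eef_rot: [180.0, -0.0, -79.5]
contact_force: [0.1, 0.1, -0.3]
gripper_width: 0.0004
```

```bash
python3 look.py s6 .0015 .0505
```

```text
t 6.15 tcp [ 0.5372 -0.0143  0.0508] rot [180.    -0.   -79.52] boxframe xb,yb mm -0.2 2.5 tips z mm 36.8 F [ 0.1   0.1  -0.29] w 0.00044156577815156705
tool shift /0.1: [ 0.01  -0.002  0.003]
```

View pics/s6.png

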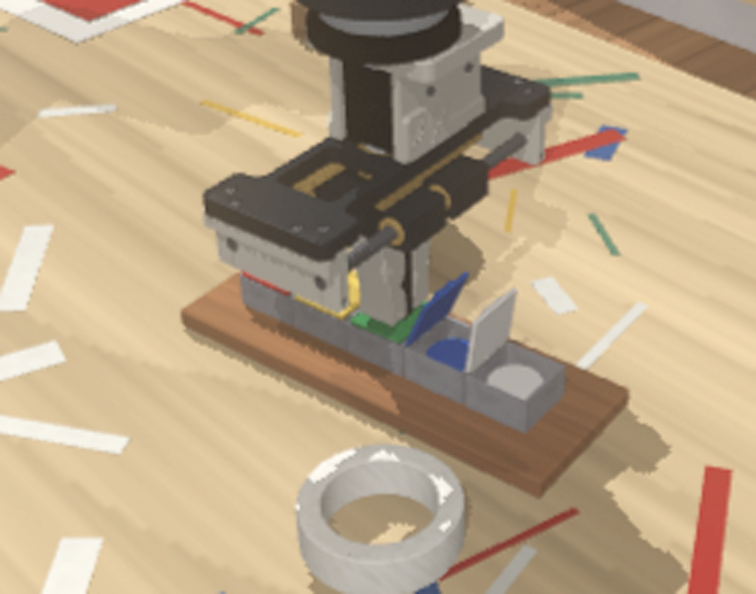

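Red and yellow are flat, and green is nearly flat under the tips with no load. I'll ease green down a little more.

>>> apply_moves --slide '[[0.02, 0, 0.004], [0.01, 0, 0.004], [0, 0, 0.004], [0, 0, 0]]' --turn '[[0, 0, 0], [0, 0, 0], [0, 0, 0], [0, 0, 0]]' --jaw '[1, 1, 1, 1]'

```text
time_s: 6.6
tcp_pos: [0.5377, -0.0172, 0.0496]
eef_rot: [180.0, -0.0, -79.5]
contact_force: [-0.2, 0.2, 0.3]
gripper_width: 0.0003
```

```bash
python3 - <<'E'
from go import *
status()
E
```

```text
t 6.6 tcp [ 0.5377 -0.0172  0.0496] rot [180.    -0.   -79.52] boxframe xb,yb mm -0.2 -0.5 tips z mm 35.6 F [-0.18  0.21  0.26] w 0.00032312083857450615
```

>>> apply_moves --slide '[[0.02, 0, -0.02], [0.04, 0, -0.04], [0.04, 0, -0.04], [0.03, 0, 0.0], [0.03, 0, 0.01], [0.03, 0, 0.01], [0.03, 0, 0.01], [0.03, 0, 0.01]]' --turn '[[0, 0, 0], [0, 0, 0], [0, 0, 0], [0, 0, 0], [0, 0, 0], [0, 0, 0], [0, 0, 0], [0, 0, 0]]' --jaw '[1, 1, 1, 1, 1, 1, 1, 1]'

```text
time_s: 7.4
tcp_pos: [0.5421, -0.042, 0.0553]
eef_rot: [180.0, -0.0, -79.5]
contact_force: [-0.2, 0.1, -0.9]
gripper_width: 0.0004
```

>>> apply_moves --slide '[[0.03, 0, 0.01], [0.03, 0, 0.01], [0.03, 0, 0.01], [0.03, 0, 0.01], [0.03, 0, 0.01], [0, 0, 0.005], [0, 0, 0]]' --turn '[[0, 0, 0], [0, 0, 0], [0, 0, 0], [0, 0, 0], [0, 0, 0], [0, 0, 0], [0, 0, 0]]' --jaw '[1, 1, 1, 1, 1, 1, 1]'

```text
time_s: 8.1
tcp_pos: [0.5449, -0.0566, 0.05]
eef_rot: [180.0, 0.0, -79.5]
contact_force: [0.3, -0.1, -0.8]
gripper_width: 0.0006
```

```bash
python3 look.py s7 -.0405 .0496
```

```text
t 8.1 tcp [ 0.5449 -0.0566  0.05  ] rot [179.99   0.   -79.53] boxframe xb,yb mm -0.1 -40.5 tips z mm 36.0 F [ 0.35 -0.09 -0.79] w 0.0006106807275983509
tool shift /0.1: [-0.    -0.001  0.004]
```

View pics/s7.png

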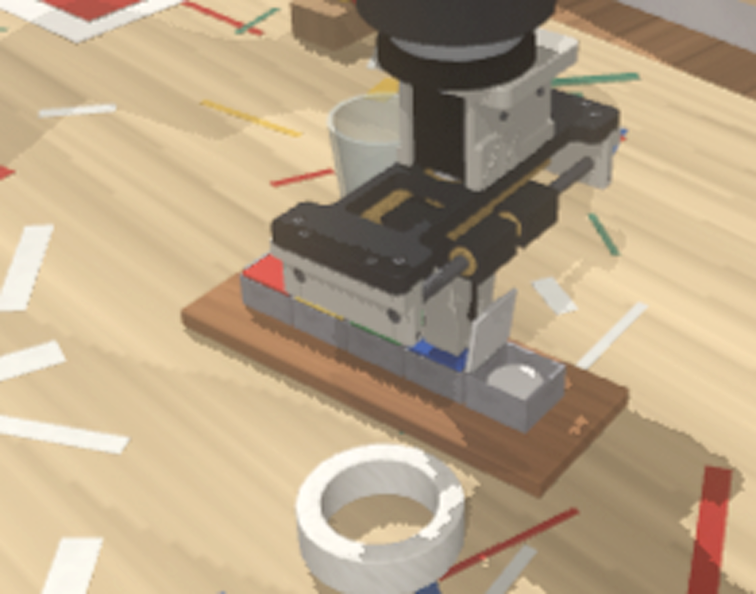

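The first four lids are flat, blue is down under the tips, and only white is still up. I'll dab blue down half a millimetre, then do white.

>>> apply_moves --slide '[[0, 0, 0.004], [0, 0, 0], [0.02, 0, -0.02], [0.04, 0, -0.04], [0.04, 0, -0.04], [0.03, 0, 0.0], [0.03, 0, 0.01], [0.03, 0, 0.01]]' --turn '[[0, 0, 0], [0, 0, 0], [0, 0, 0], [0, 0, 0], [0, 0, 0], [0, 0, 0], [0, 0, 0], [0, 0, 0]]' --jaw '[1, 1, 1, 1, 1, 1, 1, 1]'

```text
time_s: 8.95
tcp_pos: [0.5486, -0.0755, 0.0577]
eef_rot: [-180.0, 0.0, -79.5]
contact_force: [0.7, 0.6, 1.2]
gripper_width: 0.0003
```

>>> apply_moves --slide '[[0.03, 0, 0.01], [0.03, 0, 0.01], [0.03, 0, 0.01], [0.03, 0, 0.01], [0.03, 0, 0.01], [0.03, 0, 0.01], [0.03, 0, 0.01], [0, 0, 0.005]]' --turn '[[0, 0, 0], [0, 0, 0], [0, 0, 0], [0, 0, 0], [0, 0, 0], [0, 0, 0], [0, 0, 0], [0, 0, 0]]' --jaw '[1, 1, 1, 1, 1, 1, 1, 1]'

```text
time_s: 9.75
tcp_pos: [0.5523, -0.0962, 0.0501]
eef_rot: [180.0, -0.0, -79.5]
contact_force: [-0.1, -0.5, 0.1]
gripper_width: 0.0003
```

>>> apply_moves --slide '[[0, 0, 0.004], [0, 0, 0.002], [0, 0, 0]]' --turn '[[0, 0, 0], [0, 0, 0], [0, 0, 0]]' --jaw '[1, 1, 1]'

```text
time_s: 10.05
tcp_pos: [0.5523, -0.0957, 0.0496]
eef_rot: [180.0, -0.0, -79.5]
contact_force: [-0.3, 0.8, -0.4]
gripper_width: 0.0004
```

```bash
python3 look.py s8 -.0805 .0496
```

```text
t 10.05 tcp [ 0.5523 -0.0957  0.0496] rot [180.    -0.   -79.51] boxframe xb,yb mm 0.1 -80.3 tips z mm 35.6 F [-0.3   0.83 -0.4 ] w 0.0003931938549398896
tool shift /0.1: [0.002 0.001 0.   ]
```

View pics/s8.png

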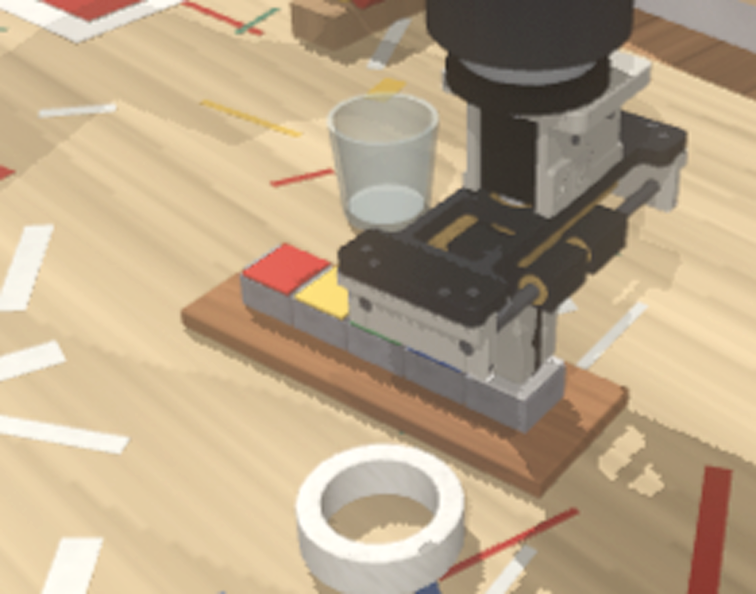

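>>> apply_moves --slide '[[0, 0, -0.05], [0, 0, -0.2], [0, 0, -0.4], [0, 0, -0.4], [0, 0, -0.4], [0, 0, -0.4], [0, 0, 0], [0, 0, 0]]' --turn '[[0, 0, 0], [0, 0, 0], [0, 0, 0], [0, 0, 0], [0, 0, 0], [0, 0, 0], [0, 0, 0], [0, 0, 0]]' --jaw '[1, 1, 1, 1, 1, 1, 1, 1]'

```text
time_s: 10.9
tcp_pos: [0.5526, -0.0956, 0.2362]
eef_rot: [-179.8, 0.0, -79.5]
contact_force: [0.1, 0.5, -1.0]
gripper_width: 0.0005
```

>>> apply_moves --slide '[[-0.4, 0, 0], [-0.45, 0, 0], [-0.45, 0, 0], [-0.45, 0, 0], [-0.45, 0, 0], [-0.45, 0, 0], [-0.45, 0, 0], [0, 0, 0]]' --turn '[[0, 0, 0], [0, 0, 0], [0, 0, 0], [0, 0, 0], [0, 0, 0], [0, 0, 0], [0, 0, 0], [0, 0, 0]]' --jaw '[1, 1, 1, 1, 1, 1, 1, 1]'

```text
time_s: 11.7
tcp_pos: [0.4946, 0.2129, 0.2333]
eef_rot: [179.9, -0.0, -79.3]
contact_force: [-0.1, -0.4, -0.3]
gripper_width: 0.0004
```

```bash
python3 - <<'E'
from go import *
from h import *
status()
b=r.capture("side"); c=r.capture("top")
P=cloud(c); hsv=cv2.cvtColor(c["pixels"],cv2.COLOR_BGR2HSV)
m=((hsv[...,0]<17)&(hsv[...,1]>140)&(hsv[...,2]<130)).astype(np.uint8)
w=np.zeros_like(m); w[215:310,215:385]=1; m&=w
m=cv2.morphologyEx(m,cv2.MORPH_OPEN,np.ones((3,3),np.uint8))
cn=max(cv2.findContours(m,cv2.RETR_EXTERNAL,cv2.CHAIN_APPROX_NONE)[0],key=cv2.contourArea).reshape(-1,2)
print(cv2.minAreaRect(np.array([ray(c,u,v,.012)[:2]*1000 for u,v in cn]).astype(np.float32)))
for src,cc in (("top",c),("side",b)):
  P=cloud(cc)
  for n,y in zip("rygbw",(80,40,0,-40,-80)):
    # height near hinge side vs tip side
    o=[]
    for dy in (10,-14):
        z=[]
        for dx in (-12,-6,0,6,12):
            u,v=proj(cc,box((y+dy)/1e3,.035,dx/1e3))[0].round().astype(int); z.append(P[v-1:v+2,u-1:u+2,2].mean())
        o.append(np.median(z)*1e3)
    print(src,n,"hinge side z, tip side z mm",np.round(o,1))
a=load("side0.npz")
dd=cv2.absdiff(a["pixels"],b["pixels"]).max(2)
cv2.imwrite("pics/top9.png",cv2.convertScaleAbs(cv2.resize(c["pixels"][130:345,190:450],None,fx=3,fy=2.75,interpolation=cv2.INTER_CUBIC),alpha=1.8))
cv2.imwrite("pics/side9.png",cv2.convertScaleAbs(cv2.resize(b["pixels"][130:350,110:390],None,fx=2.7,fy=2.7,interpolation=cv2.INTER_CUBIC),alpha=1.2))
E
```

```text
t 11.7 tcp [0.4946 0.2129 0.2333] rot [ 1.7991e+02 -3.0000e-02 -7.9280e+01] boxframe xb,yb mm -1.4 233.6 tips z mm 219.3 F [-0.07 -0.38 -0.26] w 0.0004278850624493621
((537.71533203125, -16.65570068359375), (90.17859649658203, 249.84384155273438), 10.375784873962402)
top r hinge side z, tip side z mm [35.1 35. ]
top y hinge side z, tip side z mm [34.9 35. ]
top g hinge side z, tip side z mm [34.9 35.2]
top b hinge side z, tip side z mm [34.4 35.9]
top w hinge side z, tip side z mm [34.7 35.5]
side r hinge side z, tip side z mm [34.7 34.9]
side y hinge side z, tip side z mm [34.9 34.9]
side g hinge side z, tip side z mm [34.5 35.3]
side b hinge side z, tip side z mm [34.8 34.9]
side w hinge side z, tip side z mm [34.8 34.7]
```

View pics/top9.png

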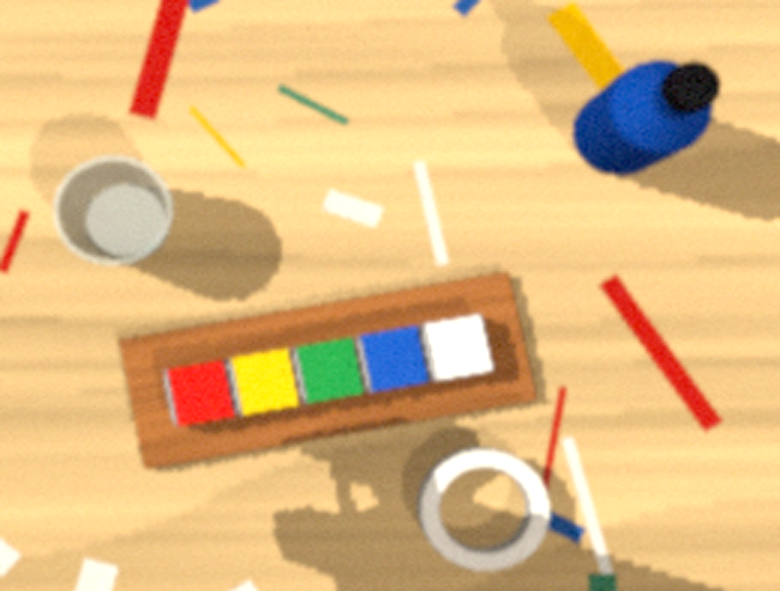

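View pics/side9.png

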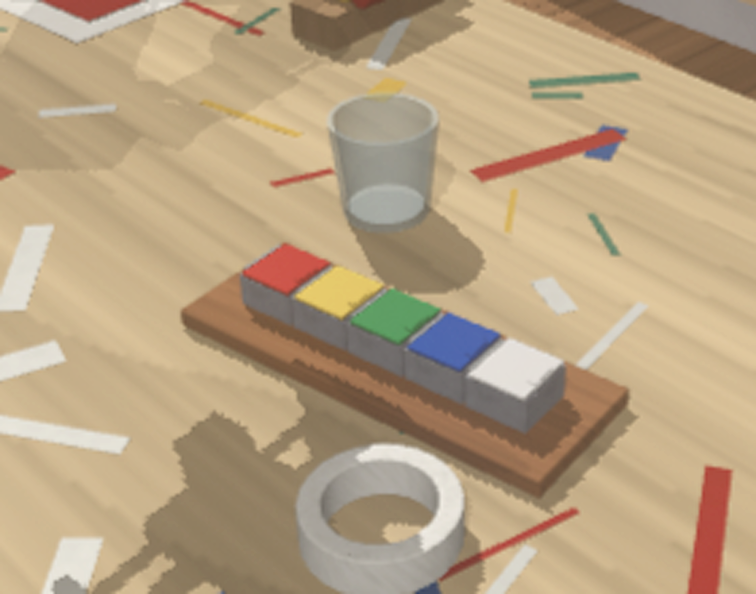

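All the lids look flat in both views. The top depth for blue hints at a small tilt, so I'll fit a slope over each whole lid before handing in.

```bash
python3 - <<'E'
from go import *
from h import *
caps=[(n,r.capture(n)) for n in ("top","side","top","side")]
a=np.radians(10.3)
for n,c in caps:
  P=cloud(c).reshape(-1,3); d=P[:,:2]-box(0,0)[:2]
  xb=d@[np.cos(a),np.sin(a)]; yb=d@[-np.sin(a),np.cos(a)]; o=[]
  for y in (80,40,0,-40,-80):
    k=(abs(xb)<.015)&(abs(yb-y/1e3)<.014)&(abs(P[:,2]-.036)<.008)
    s,z=np.polyfit(-(yb[k]-y/1e3),P[k,2],1); o.append((round(s,3),round(z*1e3,1)))
  print(n,"slope rad, mid z:",o)
E
```

```text
top slope rad, mid z: [(np.float64(0.023), np.float64(34.6)), (np.float64(0.01), np.float64(34.7)), (np.float64(0.005), np.float64(34.8)), (np.float64(0.029), np.float64(35.0)), (np.float64(-0.0), np.float64(34.9))]
side slope rad, mid z: [(np.float64(0.024), np.float64(34.9)), (np.float64(-0.003), np.float64(34.9)), (np.float64(0.009), np.float64(34.9)), (np.float64(0.018), np.float64(35.0)), (np.float64(0.02), np.float64(35.0))]
top slope rad, mid z: [(np.float64(0.011), np.float64(34.7)), (np.float64(-0.007), np.float64(34.6)), (np.float64(0.025), np.float64(34.9)), (np.float64(0.033), np.float64(35.1)), (np.float64(0.009), np.float64(34.8))]
side slope rad, mid z: [(np.float64(-0.007), np.float64(34.8)), (np.float64(0.006), np.float64(34.9)), (np.float64(0.006), np.float64(34.9)), (np.float64(0.032), np.float64(35.0)), (np.float64(0.032), np.float64(35.0))]
```

All lids are within about 0.03 rad of flat, with their faces at 35 mm. Handing in.

```bash
python3 - <<'E'
from plant import r
print(r.close_job())
E
```

```text
the job is handed in; nothing more can be done
None
```

All five lids are shut. I folded them in order from red to white with the closed fingertips, then lifted the hand clear and moved it away. The job was handed in at about 12 s on the robot's clock.

- **Lids:** the final top and side depth readings put every lid face at about 35 mm. The slope is 0.03 rad or less, which is about the noise. Blue looks the least flat, at 0.02–0.03 rad.
- **Box and bystanders:** the box centre moved about 0.1 mm and its yaw about 0.1°, both within measurement noise. The bottle, cup and tape roll were never approached closely and look undisturbed in the final pictures. I did not measure their positions again.
- **Forces:** there was one short reading of about 20 N (16 N of it upward) at the end of the yellow stroke. I never confirmed whether it was contact or the arm slowing down. It dropped to about 2 N straight away, and I made the remaining strokes slower and slightly higher. Every other reading was under 3 N.
- **Sensing:** readings during the approach differed from the commanded pose by up to about 4 mm (2 mm in height), so I went by the measured pose and the pictures.

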